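# Release the key that was left latched on the tube mixer

### The job

One of the four identical white keys on the blue tube mixer has been left latched down. Find it by touching the keys lightly with the fingertips (a key that is up must not be pushed in), then press the latched key to its stop and let it go so that it springs up again level with the others. Only touch and press: do not pick up or disturb the vials, boxes and other things around the mixer.

Things in the scene. Friction and masses are not known exactly. Their poses are not given: they have to be found in the camera images.
- mixer: blue and white bench tube mixer, 224 mm deep (its x) by 274 mm wide (its y), fixed to the table; turned up to 23 degrees. Origin under its centre on the table; front (-x) to the robot, y left along the key row, z up. In front a flat deck 60 mm above the table with four identical white keys in a row; behind (x 0 to 100 mm) a dimpled tray, floor at 50 mm.
- key_place_1 (a point): fixed point on the deck, 60 mm above the table, at the centre of key 1 from the left (mixer's +y end); it does not move with the key. Caps are 34 mm (mixer's x) by 30 mm (its y), 45 mm from centre to centre. Any of the four may be the latched one.
- key_place_2 (a point): fixed point on the deck, 60 mm above the table, at the centre of key 2 from the left (mixer's +y end); it does not move with the key. A key that is up has its top 16 mm above the deck; the latched one's top is 9 mm above the deck; each bottoms out with its top 3 mm above the deck. So a light touch meets the latched key 7 mm lower.
- key_place_3 (a point): fixed point on the deck, 60 mm above the table, at the centre of key 3 from the left (mixer's +y end); it does not move with the key. A key that is up gives from about 1.6 N and takes 650 N/m: a tap of 2 to 4 N sinks it 1 to 4 mm, and it comes back up.
- key_place_4 (a point): fixed point on the deck, 60 mm above the table, at the centre of key 4 from the left (mixer's +y end); it does not move with the key. The latched key gives only from about 6 N. Pushed to its stop (6 mm further, 10 to 12 N) its catch lets go, and it follows the finger up to 16 mm; if pushed less than about 4 to 5 mm further it stays latched.
- latched_key (a joint): depth in metres to which the key that was left latched is down, 0 when it is fully up (top 16 mm above the deck): about 0.007 while latched, 0.013 at its stop. It does not tell which of the four keys that is.
- bar (a joint): hidden switch bar under the keys: 0 at rest; any of the three up keys pushed in deeper than 7 mm carries it down, by the metres that it went deeper than 7 mm. Past 0.0015 that bay has been switched.
- vial_white: small amber glass vial with a white cap, 26 mm across, 45 mm tall, standing on the mixer's tray; origin under its centre. A loose bystander, to be left alone.
- vial_green: small amber glass vial with a green cap, 26 mm across, 45 mm tall, standing on the mixer's tray; origin under its centre. A loose bystander, to be left alone.
- tip_box: closed pipette-tip box, blue with a pale lid, 115 x 80 mm, 62 mm tall, on the table left of the mixer; origin under its centre. A loose bystander, to be left alone.
- tube_rack: yellow rack with capped tubes, 110 x 55 mm, 46 mm tall over the caps, on the table right of the mixer; origin under its centre. A loose bystander, to be left alone.
- dish: closed pale round culture dish, 90 mm across, 28 mm tall, on the table; origin under its centre. A loose bystander, to be left alone.
- timer: small off-white bench timer, 50 x 70 mm, 18 mm tall, on the table; origin under its centre. A loose bystander, to be left alone.
- marker: blue and white marker pen, square in section, 145 mm long (from -70 to +73 mm along its own x), 16 mm tall, lying on the table in front of the mixer; origin under it. A loose bystander, to be left alone.
There are look-alikes about, which are no part of the job. Leave any pink or turquoise look-alike of the part that bears latched_key alone.

How it is judged:
By the outcome, as a careful person would: the job done as asked, in the order asked, and still so for the second after the job is handed in, with the robot touching nothing.
It also fails if it takes over 48 s, if anything falls off the work surface, if the arm or the gripper's body presses on something with over 40 N, if the wrist force passes 120 N, or if a joint passes its speed limit or range.

### The arm

A 7-joint arm with a two-finger parallel gripper is mounted at the origin on the work surface. World frame = base frame: x ahead of the robot, y to its left, z up, the work surface at z = 0. Lengths are in m, angles in rad, forces in N, time in s.
With the tool pointing down it reaches from about 0.4 to 0.85 m from the base axis. Payload 4.4 kg.
Tool frame: the origin (TCP) lies on the front face of the gripper's body, between the roots of the fingers; the fingertips stand 97 mm ahead of it and the grasp point (between the pads) lies r.tcp_to_grasp ahead of it (r.tcp_to_grasp is the distance from the TCP to the grasp point, in m); z points along the fingers, y is the direction in which the jaws open and shut (so a half turn about z gives the same grasp; the last joint's range is limited). The gripper opens to 94 mm and grips with 3 to 60 N. Pads are 16 mm wide; open, the fingers measure 119 mm over their backs; the gripper's body (75 mm by 177 mm) begins 78 mm behind the grasp point.
Start: joints at [-1.409, 0.628, 0.038, 1.517, -0.027, 0.996, -0.02], TCP at [0.147, 0.633, 0.303] pointing down, gripper open.
Joint ranges: [-3.06, 3.06], [-0.37, 2.12], [-1.25, 1.32], [0.18, 2.47], [-1.1, 4.24], [0.23, 1.98], [-2.94, 2.94]. Speed limits (rad/s): [2.57, 2.57, 3.14, 3.14, 3.14, 3.14, 3.14].

### API

Orientations are given as a unit quaternion [w, x, y, z].
In Python, from workcell import r gives the robot as it stands.
- The arm moves only by the shell command python3 -m creep 'ROWS' [FORCE]. ROWS is JSON, a list of rows, each an object with "fingers": the gripper command: -1 is shut, 1 is fully open, values between are in proportion; "dp": the shift along the world's x, y, z in m, a list of three; "yaw": the turn about the world's z in rad. In form: [{"fingers": fingers, "dp": [x, y, z], "yaw": yaw}, ...]. A call has exactly 8 rows; each row shifts and turns the commanded pose from where the row before left it; what a row does not reach is not made up. A row lasts 1/12 s, in which the tool goes at most 41.7 mm and 7.16 degrees, less where a joint would pass 70% of its speed; a pose out of reach is approached as far as the arm can. A call is refused whole if a number of a shift passes 0.0417 or a number of a turn 0.125, either way. A call with a gripper value outside its range is refused whole. The fingers move at their own pace and stop on an object; FORCE is the grip in N (left out, the last holds). Time passes only in rows, so rows that do not move let the fingers close, or fill a call up. It gives the time, the measured TCP pose, the force and the opening at its end, in the units of the state.
- r.state(): the state, without advancing time (a new reading comes with each control period).
- r.snapshot(name): name is "scene" or "top"; returns a dict with "color" (420x560x3 uint8, red, green, blue), "vertical_fov" (degrees; the focal length in pixels is half the picture's height over the tangent of half this angle, whatever the lens; pixels are square), "cx", "cy" (the principal point, pixels), "view" (4x4, takes a point from world to camera coordinates). Camera axes: x right, y down, z forward; pixel columns grow to the right and rows downward; lengths in m; the calibration is good to about 2 mm. A picture is of the moment at which its call begins. There is no depth.
- r.job_done(): hands the job in, once; it reports no verdict.
The state is a dict: "time_s": time; "joint_pos": joint angles; "qvel": joint speeds; "joint_torque": joint torques, N m; "eef_pos": TCP position; "tcp_rot": TCP orientation; "force": force on the tool from outside, world axes, zero at the start; "moment": the same for the moment, N m; "finger_gap": opening from 0.0 (shut) to 1.0 (fully open).
Only numpy, scipy, OpenCV 4.12 (cv2) and the standard library are available. Lean on these libraries where they do the work, as an engineer would, in place of code of your own. Each camera call takes 0.05 s, during which the arm holds its last target.

## Working session

There is one attempt and no reset: what is moved stays moved. The work goes in short steps, Python scripts to look and compute and a shell command to move; the robot and the scene stay as the last step left them, time stands still between calls to the robot, and variables do not carry over. Pictures are saved under pics/ and viewed, and the job is handed in when it is done.

```bash
mkdir -p pics; ls; python3 - <<'E'
from workcell import r
import cv2
for n in("scene","top"):
    s=r.snapshot(n); cv2.imwrite(f"pics/{n}0.png",s["color"][:,:,::-1]); print(n,s["vertical_fov"],s["cx"],s["cy"],s["view"])
print(r.state(),r.tcp_to_grasp)
E
```

```text
pics
scene 53.258403457236355 279.58631133332136 207.92238765332345 [[-0.58817332  0.80871042 -0.00629333  0.28502567]
 [ 0.55923471  0.40108418 -0.72552603 -0.25723815]
 [-0.5842163  -0.4302545  -0.68816595  1.21920565]
 [ 0.          0.          0.          1.        ]]
top 48.58888344388201 275.6670727137354 203.50426515672126 [[ 0.02160008 -0.99964938  0.01531526  0.02155561]
 [-0.98014815 -0.02419357 -0.19678486  0.5166992 ]
 [ 0.19708639 -0.01076065 -0.98032707  0.86152891]
 [ 0.          0.          0.          1.        ]]
{'time_s': 0.1, 'joint_pos': array([-1.40878735,  0.62922562,  0.03844627,  1.51822716, -0.02697508,
        0.99628682, -0.01996341]), 'qvel': array([-0.00221413, -0.00145885,  0.00065498, -0.00249067,  0.00018335,
        0.00087439, -0.00114327]), 'joint_torque': array([ 2.94523838e-03, -5.50777030e+01,  1.14730541e+00, -1.87112564e+01,
       -5.21985954e-02,  1.92686421e-02,  5.57989154e-05]), 'eef_pos': array([0.14667935, 0.63280925, 0.30187719]), 'tcp_rot': array([-7.49061255e-05,  1.13633541e-01,  9.93522398e-01, -8.11033357e-04]), 'force': array([-0.03104937,  0.06300699,  0.12963953]), 'moment': array([ 0.02113804, -0.0196469 , -0.02365535]), 'finger_gap': 1.001385696771436} 0.0784
```

View pics/scene0.png

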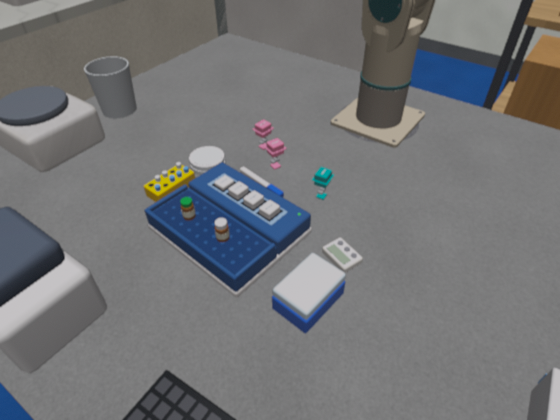

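View pics/top0.png

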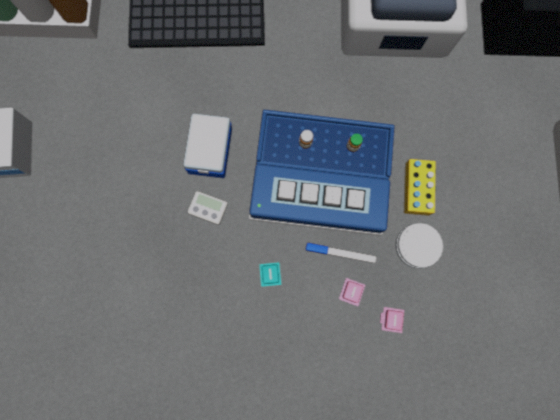

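The top view shows the key row at about (287,190) to (356,198), the marker in front at (306-375,250), and the vials on the tray behind. Next I'll measure the keys.

```bash
cat > h.py <<'E'
from workcell import r
import numpy as np,cv2
def ray(s,u,v,z):
    f=210/np.tan(np.radians(s["vertical_fov"]/2)); V=np.array(s["view"]); R=V[:3,:3];t=V[:3,3]
    d=R.T@np.array([(u-s["cx"])/f,(v-s["cy"])/f,1]); c=-R.T@t
    return c+d*(z-c[2])/d[2]
E
python3 - <<'E'
from h import *
for n,roi in(("top",(270,170,375,215)),("scene",(205,170,290,225))):
    s=r.snapshot(n); im=s["color"]; x0,y0,x1,y1=roi
    c=im[y0:y1,x0:x1]; cv2.imwrite(f"pics/{n}z.png",cv2.resize(c[:,:,::-1],None,fx=7,fy=7,interpolation=cv2.INTER_CUBIC))
    h=cv2.cvtColor(c,cv2.COLOR_RGB2HSV); m=((h[...,1]<50)&(h[...,2]>185)).astype(np.uint8)
    k,l,st,ce=cv2.connectedComponentsWithStats(m)
    for i in range(1,k):
        if st[i,4]>25: print(n,st[i],ce[i]+[x0,y0],ray(s,*(ce[i]+[x0,y0]),.076).round(4), ray(s,*(ce[i]+[x0,y0]),.069).round(4))
E
```

```text
top [ 2  9  5 22 37] [274.08108108 189.35135135] [0.5387 0.0374 0.076 ] [0.5403 0.0374 0.069 ]
top [ 10  12  14  15 166] [286.59036145 189.07228916] [0.5398 0.0134 0.076 ] [0.5415 0.0132 0.069 ]
top [ 34  15  13  15 162] [309.79012346 191.69135802] [ 0.5358 -0.0312  0.076 ] [ 0.5374 -0.0318  0.069 ]
top [ 57  18  13  15 162] [333.18518519 194.58024691] [ 0.5313 -0.0762  0.076 ] [ 0.5328 -0.0771  0.069 ]
top [95 19  4 23 38] [366.84210526 200.05263158] [ 0.5221 -0.1408  0.076 ] [ 0.5236 -0.1422  0.069 ]
top [ 80  21  13  15 155] [355.76774194 198.25806452] [ 0.5251 -0.1195  0.076 ] [ 0.5266 -0.1208  0.069 ]
scene [38  0 25 16 76] [255.85526316 177.11842105] [ 0.4843 -0.0635  0.076 ] [ 0.4777 -0.0691  0.069 ]
scene [ 10   5  17  12 117] [223.34188034 180.46153846] [ 0.534  -0.1135  0.076 ] [ 0.5281 -0.1197  0.069 ]
scene [ 25  13  16  11 101] [237.67326733 187.61386139] [ 0.5341 -0.0731  0.076 ] [ 0.5282 -0.0787  0.069 ]
scene [ 40  22  17  11 111] [252.9009009  196.87387387] [ 0.5382 -0.0285  0.076 ] [ 0.5324 -0.0337  0.069 ]
scene [ 56  31  17  12 122] [268.93442623 206.56557377] [0.5422 0.016  0.076 ] [0.5364 0.0114 0.069 ]
scene [11 49 10  6 53] [220.41509434 221.54716981] [ 0.631 -0.035  0.076] [ 0.6262 -0.0402  0.069 ]
```

Comparing the two views, key 4 looks lower than the rest, but touch has to decide that. I'll go to key 1 first, with the fingers shut.

```bash
python3 -m creep '[{"fingers":-1,"dp":[0.0164,-0.0258,0],"yaw":0.008},{"fingers":-1,"dp":[0.0164,-0.0258,0],"yaw":0.008},{"fingers":-1,"dp":[0.0164,-0.0258,0],"yaw":0.008},{"fingers":-1,"dp":[0.0164,-0.0258,0],"yaw":0.008},{"fingers":-1,"dp":[0.0164,-0.0258,0],"yaw":0.008},{"fingers":-1,"dp":[0.0164,-0.0258,0],"yaw":0.008},{"fingers":-1,"dp":[0.0164,-0.0258,0],"yaw":0.008},{"fingers":-1,"dp":[0.0164,-0.0258,0],"yaw":0.008}]' 20
python3 -m creep '[{"fingers":-1,"dp":[0.0164,-0.0258,0],"yaw":0.008},{"fingers":-1,"dp":[0.0164,-0.0258,0],"yaw":0.008},{"fingers":-1,"dp":[0.0164,-0.0258,0],"yaw":0.008},{"fingers":-1,"dp":[0.0164,-0.0258,0],"yaw":0.008},{"fingers":-1,"dp":[0.0164,-0.0258,0],"yaw":0.008},{"fingers":-1,"dp":[0.0164,-0.0258,0],"yaw":0.008},{"fingers":-1,"dp":[0.0164,-0.0258,0],"yaw":0.008},{"fingers":-1,"dp":[0.0164,-0.0258,0],"yaw":0.008}]'
```

```text
time_s: 0.87
eef_pos: [0.2785, 0.4254, 0.3027]
tcp_rot: [-0.0, 0.082, 0.997, -0.0]
force: [1.0, -0.1, -0.2]
finger_gap: 0.468
time_s: 1.53
eef_pos: [0.4097, 0.219, 0.3028]
tcp_rot: [0.0, 0.05, 0.999, 0.0]
force: [-0.4, -0.2, 0.2]
finger_gap: 0.004
```

```bash
python3 -m creep '[{"fingers":-1,"dp":[0.0187,-0.0292,-0.0154],"yaw":0},{"fingers":-1,"dp":[0.0187,-0.0292,-0.0154],"yaw":0},{"fingers":-1,"dp":[0.0187,-0.0292,-0.0154],"yaw":0},{"fingers":-1,"dp":[0.0187,-0.0292,-0.0154],"yaw":0},{"fingers":-1,"dp":[0.0187,-0.0292,-0.0154],"yaw":0},{"fingers":-1,"dp":[0.0187,-0.0292,-0.0154],"yaw":0},{"fingers":-1,"dp":[0.0187,-0.0292,-0.0154],"yaw":0},{"fingers":-1,"dp":[0,0,0],"yaw":0}]'
python3 - <<'E'
from h import *
s=r.snapshot("scene"); cv2.imwrite("pics/s1.png",cv2.resize(s["color"][110:290,140:340,::-1],None,fx=3.5,fy=3.5,interpolation=cv2.INTER_CUBIC))
print(r.state()["eef_pos"],r.state()["force"])
E
```

```text
time_s: 2.2
eef_pos: [0.5421, 0.0082, 0.1924]
tcp_rot: [-0.0, 0.055, 0.999, -0.002]
force: [-0.3, -0.4, -0.6]
finger_gap: 0.006
[0.54071045 0.01164984 0.19319854] [-0.41951003  0.79391244 -0.46497153]
```

View pics/s1.png

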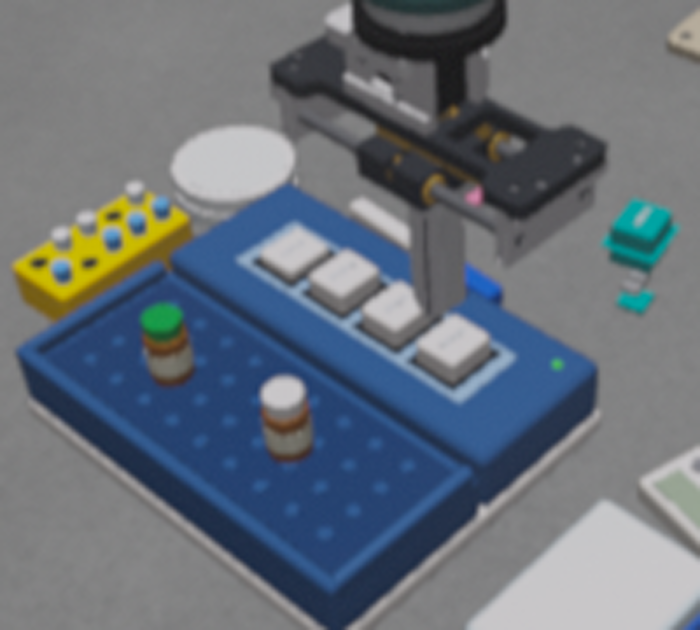

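```bash
python3 -m creep '[{"fingers":-1,"dp":[0,0.001,-0.005],"yaw":0},{"fingers":-1,"dp":[0,0.001,-0.005],"yaw":0},{"fingers":-1,"dp":[0,0,-0.003],"yaw":0},{"fingers":-1,"dp":[0,0,-0.002],"yaw":0},{"fingers":-1,"dp":[0,0,-0.002],"yaw":0},{"fingers":-1,"dp":[0,0,0],"yaw":0},{"fingers":-1,"dp":[0,0,0],"yaw":0},{"fingers":-1,"dp":[0,0,0],"yaw":0}]'

```

```text
time_s: 2.92
eef_pos: [0.5401, 0.0182, 0.1781]
tcp_rot: [0.0, 0.05, 0.999, 0.0]
force: [-0.2, -0.6, -0.9]
finger_gap: 0.008
```

```bash
python3 -m creep '[{"fingers":-1,"dp":[0,-0.001,-0.001],"yaw":0},{"fingers":-1,"dp":[0,-0.001,-0.001],"yaw":0},{"fingers":-1,"dp":[0,-0.001,-0.001],"yaw":0},{"fingers":-1,"dp":[0,0,-0.001],"yaw":0},{"fingers":-1,"dp":[0,0,-0.001],"yaw":0},{"fingers":-1,"dp":[0,0,-0.001],"yaw":0},{"fingers":-1,"dp":[0,0,0],"yaw":0},{"fingers":-1,"dp":[0,0,0],"yaw":0}]'
python3 -c "
from workcell import r
s=r.state();print(s['eef_pos'],s['force'],s['moment'])"

```

```text
time_s: 3.58
eef_pos: [0.5401, 0.0148, 0.172]
tcp_rot: [-0.0, 0.05, 0.999, -0.0]
force: [-0.4, -1.3, 1.9]
finger_gap: 0.004
[0.54007894 0.01476318 0.17195258] [-0.37025124 -1.32623821  1.9220203 ] [-0.22997754  0.05306638 -0.05500785]
```

Key 1 is up: contact came at TCP z of about 0.173 m. Key 2 next.

```bash
python3 -m creep '[{"fingers":-1,"dp":[0,0,0.006],"yaw":0},{"fingers":-1,"dp":[0,0,0.006],"yaw":0},{"fingers":-1,"dp":[-0.001,-0.015,0],"yaw":0},{"fingers":-1,"dp":[-0.001,-0.015,0],"yaw":0},{"fingers":-1,"dp":[-0.0015,-0.015,0],"yaw":0},{"fingers":-1,"dp":[0,0,-0.003],"yaw":0},{"fingers":-1,"dp":[0,0,-0.003],"yaw":0},{"fingers":-1,"dp":[0,0,0],"yaw":0}]'
python3 -m creep '[{"fingers":-1,"dp":[0,0,0],"yaw":0},{"fingers":-1,"dp":[0,0,-0.001],"yaw":0},{"fingers":-1,"dp":[0,0,-0.001],"yaw":0},{"fingers":-1,"dp":[0,0,-0.001],"yaw":0},{"fingers":-1,"dp":[0,0,-0.001],"yaw":0},{"fingers":-1,"dp":[0,0,-0.001],"yaw":0},{"fingers":-1,"dp":[0,0,-0.001],"yaw":0},{"fingers":-1,"dp":[0,0,0],"yaw":0}]'

```

```text
time_s: 4.25
eef_pos: [0.5364, -0.0288, 0.1775]
tcp_rot: [-0.0, 0.049, 0.999, 0.0]
force: [-0.7, 1.0, 0.3]
finger_gap: 0.01
time_s: 4.92
eef_pos: [0.5366, -0.0298, 0.1719]
tcp_rot: [0.0, 0.05, 0.999, 0.0]
force: [-0.6, 0.9, 2.2]
finger_gap: 0.006
```

```bash
python3 -m creep '[{"fingers":-1,"dp":[0,0,-0.0005],"yaw":0},{"fingers":-1,"dp":[0,0,-0.0005],"yaw":0},{"fingers":-1,"dp":[0,0,0],"yaw":0},{"fingers":-1,"dp":[0,0,0],"yaw":0},{"fingers":-1,"dp":[0,0,0],"yaw":0},{"fingers":-1,"dp":[0,0,0],"yaw":0},{"fingers":-1,"dp":[0,0,0],"yaw":0},{"fingers":-1,"dp":[0,0,0],"yaw":0}]'
python3 -m creep '[{"fingers":-1,"dp":[0,0,0.006],"yaw":0},{"fingers":-1,"dp":[0,0,0.006],"yaw":0},{"fingers":-1,"dp":[-0.001,-0.015,0.001],"yaw":0},{"fingers":-1,"dp":[-0.0015,-0.015,0],"yaw":0},{"fingers":-1,"dp":[-0.0015,-0.015,0],"yaw":0},{"fingers":-1,"dp":[0,0,-0.003],"yaw":0},{"fingers":-1,"dp":[0,0,-0.003],"yaw":0},{"fingers":-1,"dp":[0,0,0],"yaw":0}]'
python3 -m creep '[{"fingers":-1,"dp":[0,0,0],"yaw":0},{"fingers":-1,"dp":[0,0,-0.001],"yaw":0},{"fingers":-1,"dp":[0,0,-0.001],"yaw":0},{"fingers":-1,"dp":[0,0,-0.001],"yaw":0},{"fingers":-1,"dp":[0,0,-0.001],"yaw":0},{"fingers":-1,"dp":[0,0,-0.001],"yaw":0},{"fingers":-1,"dp":[0,0,-0.001],"yaw":0},{"fingers":-1,"dp":[0,0,-0.0005],"yaw":0}]'

```

```text
time_s: 5.58
eef_pos: [0.5366, -0.0298, 0.1709]
tcp_rot: [0.0, 0.05, 0.999, 0.0]
force: [0.1, 0.8, 2.9]
finger_gap: 0.004
time_s: 6.25
eef_pos: [0.5323, -0.0742, 0.1774]
tcp_rot: [-0.001, 0.05, 0.999, 0.0]
force: [0.1, -0.2, 0.8]
finger_gap: 0.007
time_s: 6.92
eef_pos: [0.5326, -0.0747, 0.1714]
tcp_rot: [0.0, 0.05, 0.999, 0.0]
force: [-1.0, 0.4, 3.0]
finger_gap: 0.002
```

Keys 2 and 3 are up as well, each giving about 3 N at z of about 0.171. Now key 4.

```bash
python3 -m creep '[{"fingers":-1,"dp":[0,0,0.006],"yaw":0},{"fingers":-1,"dp":[0,0,0.006],"yaw":0},{"fingers":-1,"dp":[-0.0015,-0.015,0],"yaw":0},{"fingers":-1,"dp":[-0.0015,-0.015,0],"yaw":0},{"fingers":-1,"dp":[-0.0015,-0.015,0],"yaw":0},{"fingers":-1,"dp":[0,0,-0.003],"yaw":0},{"fingers":-1,"dp":[0,0,-0.003],"yaw":0},{"fingers":-1,"dp":[0,0,0],"yaw":0}]'
python3 -m creep '[{"fingers":-1,"dp":[0,0,0],"yaw":0},{"fingers":-1,"dp":[0,0,-0.001],"yaw":0},{"fingers":-1,"dp":[0,0,-0.001],"yaw":0},{"fingers":-1,"dp":[0,0,-0.001],"yaw":0},{"fingers":-1,"dp":[0,0,-0.001],"yaw":0},{"fingers":-1,"dp":[0,0,-0.001],"yaw":0},{"fingers":-1,"dp":[0,0,-0.001],"yaw":0},{"fingers":-1,"dp":[0,0,0],"yaw":0}]'

```

```text
time_s: 7.58
eef_pos: [0.5279, -0.119, 0.177]
tcp_rot: [-0.0, 0.05, 0.999, 0.0]
force: [-0.5, 0.2, 0.3]
finger_gap: 0.005
time_s: 8.25
eef_pos: [0.5279, -0.12, 0.1712]
tcp_rot: [-0.0, 0.05, 0.999, 0.0]
force: [0.0, 0.2, -0.3]
finger_gap: 0.005
```

There is no contact at 0.171 where the others touch. I'll go on gently down to where a latched key should be, about 0.166.

```bash
python3 -m creep '[{"fingers":-1,"dp":[0,0,-0.001],"yaw":0},{"fingers":-1,"dp":[0,0,-0.001],"yaw":0},{"fingers":-1,"dp":[0,0,-0.001],"yaw":0},{"fingers":-1,"dp":[0,0,-0.001],"yaw":0},{"fingers":-1,"dp":[0,0,-0.001],"yaw":0},{"fingers":-1,"dp":[0,0,-0.0005],"yaw":0},{"fingers":-1,"dp":[0,0,0],"yaw":0},{"fingers":-1,"dp":[0,0,0],"yaw":0}]'

```

```text
time_s: 8.92
eef_pos: [0.5281, -0.12, 0.1664]
tcp_rot: [0.0, 0.05, 0.999, -0.0]
force: [-1.5, 0.6, 5.3]
finger_gap: 0.004
```

Key 4 is the latched one, touching 7 mm lower at 0.1665 and holding 5 N. I'll press it to its stop, at about 0.160.

```bash
python3 -m creep '[{"fingers":-1,"dp":[0,0,-0.001],"yaw":0},{"fingers":-1,"dp":[0,0,-0.001],"yaw":0},{"fingers":-1,"dp":[0,0,-0.001],"yaw":0},{"fingers":-1,"dp":[0,0,-0.001],"yaw":0},{"fingers":-1,"dp":[0,0,-0.001],"yaw":0},{"fingers":-1,"dp":[0,0,-0.001],"yaw":0},{"fingers":-1,"dp":[0,0,-0.001],"yaw":0},{"fingers":-1,"dp":[0,0,0],"yaw":0}]'

```

```text
time_s: 9.58
eef_pos: [0.5282, -0.1201, 0.1604]
tcp_rot: [0.0, 0.05, 0.999, -0.0]
force: [-3.1, 0.7, 13.2]
finger_gap: 0.001
```

```bash
python3 -m creep '[{"fingers":-1,"dp":[0,0,-0.001],"yaw":0},{"fingers":-1,"dp":[0,0,-0.001],"yaw":0},{"fingers":-1,"dp":[0,0,0],"yaw":0},{"fingers":-1,"dp":[0,0,0],"yaw":0},{"fingers":-1,"dp":[0,0,0],"yaw":0},{"fingers":-1,"dp":[0,0,0],"yaw":0},{"fingers":-1,"dp":[0,0,0],"yaw":0},{"fingers":-1,"dp":[0,0,0],"yaw":0}]'

```

```text
time_s: 10.25
eef_pos: [0.5283, -0.1201, 0.1601]
tcp_rot: [0.001, 0.05, 0.999, -0.0]
force: [-5.6, 1.4, 29.9]
finger_gap: 0.004
```

It is on its stop: 30 N with no further travel. Now I'll release it by rising steadily.

```bash
python3 -m creep '[{"fingers":-1,"dp":[0,0,0.002],"yaw":0},{"fingers":-1,"dp":[0,0,0.002],"yaw":0},{"fingers":-1,"dp":[0,0,0.002],"yaw":0},{"fingers":-1,"dp":[0,0,0.002],"yaw":0},{"fingers":-1,"dp":[0,0,0.002],"yaw":0},{"fingers":-1,"dp":[0,0,0.002],"yaw":0},{"fingers":-1,"dp":[0,0,0.001],"yaw":0},{"fingers":-1,"dp":[0,0,0],"yaw":0}]'

```

```text
time_s: 10.92
eef_pos: [0.5281, -0.12, 0.1702]
tcp_rot: [0.0, 0.05, 0.999, -0.0]
force: [-0.5, -0.0, 3.9]
finger_gap: 0.001
```

At 0.170 the key pushes with 3.9 N where it gave nothing before, so it has followed the finger up. I'll lift away and look.

```bash
python3 -m creep '[{"fingers":-1,"dp":[0,0,0.004],"yaw":0},{"fingers":-1,"dp":[0,0,0.01],"yaw":0},{"fingers":-1,"dp":[0,0,0.025],"yaw":0},{"fingers":-1,"dp":[0,0,0.035],"yaw":0},{"fingers":-1,"dp":[0,0.02,0.03],"yaw":0},{"fingers":-1,"dp":[0,0.03,0.02],"yaw":0},{"fingers":-1,"dp":[0,0.035,0],"yaw":0},{"fingers":-1,"dp":[0,0.035,0],"yaw":0}]'
python3 -m creep '[{"fingers":-1,"dp":[-0.01,0.035,0],"yaw":0},{"fingers":-1,"dp":[-0.01,0.035,0],"yaw":0},{"fingers":-1,"dp":[-0.01,0.035,0],"yaw":0},{"fingers":-1,"dp":[-0.01,0.035,0],"yaw":0},{"fingers":-1,"dp":[-0.01,0.035,0],"yaw":0},{"fingers":-1,"dp":[-0.01,0.035,0],"yaw":0},{"fingers":-1,"dp":[-0.01,0.03,0],"yaw":0},{"fingers":-1,"dp":[0,0,0],"yaw":0}]'
python3 -m creep '[{"fingers":-1,"dp":[-0.01,0.035,0],"yaw":0},{"fingers":-1,"dp":[-0.01,0.035,0],"yaw":0},{"fingers":-1,"dp":[-0.01,0.035,0],"yaw":0},{"fingers":-1,"dp":[-0.01,0.025,0],"yaw":0},{"fingers":-1,"dp":[0,0.01,0],"yaw":0},{"fingers":-1,"dp":[0,0,0],"yaw":0},{"fingers":-1,"dp":[0,0,0],"yaw":0},{"fingers":-1,"dp":[0,0,0],"yaw":0}]'
python3 - <<'E'
from h import *
for n,roi in(("top",(280,170,364,215)),("scene",(205,170,285,216))):
    s=r.snapshot(n); im=s["color"]; x0,y0,x1,y1=roi
    cv2.imwrite(f"pics/{n}9.png",im[:,:,::-1])
    h=cv2.cvtColor(im[y0:y1,x0:x1],cv2.COLOR_RGB2HSV); m=((h[...,1]<50)&(h[...,2]>185)).astype(np.uint8)
    k,l,st,ce=cv2.connectedComponentsWithStats(m)
    for i in range(1,k):
        if st[i,4]>80: print(n,ce[i]+[x0,y0],ray(s,*(ce[i]+[x0,y0]),.076).round(4))
E
```

```text
time_s: 11.58
eef_pos: [0.5287, 0.0008, 0.2961]
tcp_rot: [0.002, 0.051, 0.999, 0.0]
force: [0.6, 0.2, 0.1]
finger_gap: 0.006
time_s: 12.25
eef_pos: [0.4551, 0.2475, 0.2944]
tcp_rot: [-0.001, 0.045, 0.999, 0.002]
force: [0.3, -0.4, -0.6]
finger_gap: 0.005
time_s: 12.92
eef_pos: [0.4193, 0.3776, 0.2939]
tcp_rot: [0.0, 0.051, 0.999, -0.001]
force: [-0.3, 0.5, -0.7]
finger_gap: 0.007
top [286.50306748 189.09202454] [0.5398 0.0136 0.076 ]
top [309.7875 191.7375] [ 0.5357 -0.0312  0.076 ]
top [333.2278481  194.60126582] [ 0.5312 -0.0763  0.076 ]
top [356.43396226 197.40251572] [ 0.5268 -0.1208  0.076 ]
scene [223.14285714 178.6122449 ] [ 0.5296 -0.1181  0.076 ]
scene [237.68627451 187.55882353] [ 0.534  -0.0731  0.076 ]
scene [252.91071429 196.91964286] [ 0.5383 -0.0284  0.076 ]
scene [268.98387097 206.58064516] [0.5422 0.0161 0.076 ]
```

View pics/scene9.png

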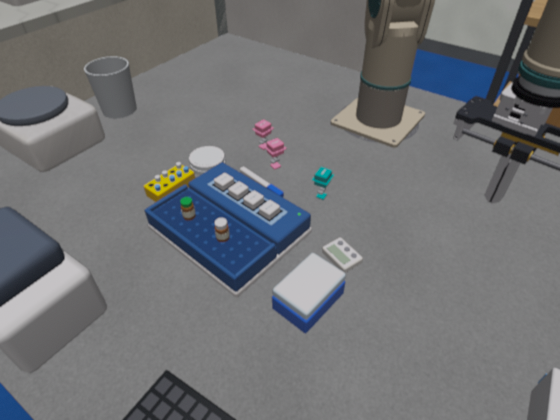

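View pics/top9.png

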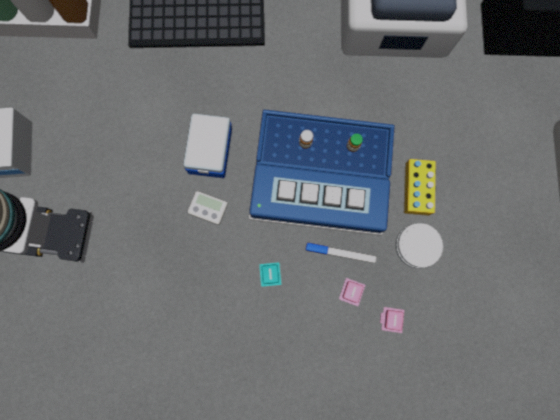

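The four keys, (223,179) to (269,207) in the scene view, now line up evenly and level. In both pictures the vials, boxes, rack, dish, timer and marker are where they were at the start, and the arm is clear.

```bash
python3 -c "
from workcell import r
print(r.job_done())"
```

```text
the job is handed in; nothing more can be done
None
```

Key 4 from the left was the latched one. I pressed it to its stop and let it go, and it sprang up level with the others. I handed the job in at about 13 s.

- **Finding it:** I tapped the keys with the fingers shut. Keys 1 to 3 each met the tip at about the 16 mm height. They read 2 to 3 N and were pushed in only about 2 to 3 mm. Key 4 met the tip about 7 mm lower and held 5 N.
- **Pressing it:** Key 4 took 13 N at its stop. One more push reached 30 N with no further travel, more than the 10 to 12 N needed but well under the limits.
- **Release:** As the finger rose, the key pushed back with 3.9 N at a height where it had given nothing before.
- **Last checks:** In both camera views all four keys are level and evenly spaced. Nothing around the mixer has visibly moved, and the arm is clear. No check failed or disagreed. I did not read the latched-key and switch-bar depths directly; this rests on touch and the pictures.

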